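# Load the egg tray

### The arm

A 6-joint arm with a two-finger parallel gripper is mounted at the origin on the work surface. World frame = base frame: x ahead of the robot, y to its left, z up, the work surface at z = 0. Lengths are in m, angles in rad, forces in N, time in s.
With the tool pointing down it reaches from about 0.2 to 0.875 m from the base axis. Payload 3.4 kg.
Tool frame: the origin (TCP) lies between the finger pads; the fingertips stand 25 mm ahead of it and the grasp point (between the pads) lies 6 mm ahead of it (r.nose_length is the z of the fingertips in the tool frame, in m); z points along the fingers, x is the direction in which the jaws open and shut, and the axes are right-handed (so a half turn about z gives the same grasp; the last joint's range is limited). The gripper opens to 94 mm and grips with 3 to 60 N. Pads are 16 mm wide; open, the fingers measure 119 mm over their backs; the gripper's body (75 mm by 177 mm) begins 78 mm behind the grasp point.
Start: joints at [0.982, 0.276, 1.505, -0, 1.361, -0.121], TCP at [0.259, 0.513, 0.23] pointing down, gripper open.
Joint ranges: [-2.89, 2.89], [-0.75, 2.08], [0.22, 2.7], [-1.18, 4.32], [0.11, 2.71], [-2.7, 2.7]. Speed limits (rad/s): [2.57, 2.57, 3.14, 3.14, 3.14, 3.14].

### API

Orientations are given as a unit quaternion [w, x, y, z].
In Python, from plant import r, gripper_to, inverse_kinematics, vision, models, telemetry gives the robot as it stands. Calls block until the motion is done:
- r.move_to(position, orientation): joint-space move of the TCP to a pose.
- r.move_l(position, rot=None, vel=0.15, guard=None): straight line of the TCP; rot=None keeps the orientation; vel is the mean speed in m/s. With guard (N) it stops when the force on the tool has changed by that much, and returns True; else False.
- r.movej(angles): joint-space move.
- gripper_to(opening, f_grip=None): finger opening in m; f_grip is the grip in N (None keeps the last); returns when the fingers have stopped.
- r.hold(seconds).
- inverse_kinematics(position, orientation): joint angles nearest the present ones, or None.
- vision.snapshot(name): name is "scene" or "top"; returns the picture (384x512x3 uint8, red, green, blue); there is no depth.
- vision.get_calibration(name): a dict with "fx", "fy", "cx", "cy" (pixels), "D" ([k1, k2, p1, p2, k3] as OpenCV has them; the pictures are not rectified), "position" and "orientation" of the camera in the world. Camera axes: x right, y down, z forward; pixel columns grow to the right and rows downward; lengths in m; the calibration is good to about 2 mm. A picture is of the moment at which its call begins. get_calibration takes no time and is no camera call.
A pose or a line that the arm cannot do raises r.PlanningError and nothing moves.
- r.sign_off(): hands the job in, once; it reports no verdict.
Trained networks look in the newest picture that a camera, given by its name, has taken for a name from the list of things; names that differ only in an ending like _2 or _b are one class to them, and where a whole thing is asked for, a point or a joint stands for the part that bears it (a point fixed in the world has none). Each returns a list of dicts, best first, with "score" (0 to 1); they miss things now and then, are a little off and sometimes report something else, mostly with a low value. They report only what shows in the picture. A call takes as long as a camera call.
- models.boxes_of(thing, camera): "at" ([x, y, z] in m, in world coordinates, good to about 4 mm: the middle of the surface that is visible of it).
- models.regions_of(thing, camera): "pixels" (384x512 bool, what is visible of it).
- models.mark_of(thing, camera): "at" ([x, y, z] in m, in world coordinates, good to about 4 mm: a listed point, or the origin of a listed thing).
Readings, each from a call of its own:
- telemetry.current_t(): time.
- telemetry.current_joints(): joint angles.
- telemetry.current_dq(): joint speeds.
- telemetry.current_joint_efforts(): joint torques, N m.
- telemetry.current_ee_pos(): TCP position.
- telemetry.current_tool_rot(): TCP orientation.
- telemetry.current_wrist_force(): force on the tool from outside, world axes, zero at the start.
- telemetry.current_torque(): the same for the moment, N m.
- telemetry.current_opening(): finger opening in m.
Only numpy, scipy, OpenCV 4.12 (cv2) and the standard library are available. Lean on these libraries where they do the work, as an engineer would, in place of code of your own. Each camera call takes 0.05 s, during which the arm holds its last target.

### The job

Gather the four loose eggs onto the black tray: set each of the two hen's eggs into one of the two large cups and each of the two quail's eggs into one of the two small cups, one egg to a cup. Set them down gently rather than dropping them, and let go. The garlic bulb and the button mushroom are not eggs: leave them where they stand.

Things in the scene. Friction and masses are not known exactly. Their poses are not given: they have to be found in the camera images.
- hen_egg_1: A hen's egg (one of two alike): smooth, pale beige, a lying oval 57 mm long, 44 mm thick, 58 g, loose on the steel counter, free to roll. Origin: on its axis at mid-length, 22 mm above the counter. x axis: its long axis, blunt end at -x. Grip across its thickness. Seated in a large cup, whichever way it points, its origin is about 28 mm above the cup's origin.
- hen_egg_2: A hen's egg (one of two alike): smooth, pale beige, a lying oval 57 mm long, 44 mm thick, 58 g, loose on the steel counter, free to roll. Origin: on its axis at mid-length, 22 mm above the counter. x axis: its long axis, blunt end at -x. Grip across its thickness. Seated in a large cup, whichever way it points, its origin is about 28 mm above the cup's origin.
- quail_egg_1: A quail's egg (one of two alike): smooth, pale beige like a hen's egg but far smaller, a lying oval 34 mm long, 26 mm thick, 12 g, loose on the steel counter, free to roll. Origin: on its axis at mid-length, 13 mm above the counter. x axis: its long axis, blunt end at -x. Grip across its thickness. Seated in a small cup, whichever way it points, its origin is about 17 mm above the cup's origin.
- quail_egg_2: A quail's egg (one of two alike): smooth, pale beige like a hen's egg but far smaller, a lying oval 34 mm long, 26 mm thick, 12 g, loose on the steel counter, free to roll. Origin: on its axis at mid-length, 13 mm above the counter. x axis: its long axis, blunt end at -x. Grip across its thickness. Seated in a small cup, whichever way it points, its origin is about 17 mm above the cup's origin.
- large_cup_1: Large egg cup: fixed white plastic ring, 40 mm outside, 34 mm inside diameter, 11 mm high; a hen's egg rests on its rim. Origin: centre of its underside, z up, x along a tray side. Two large and two small cups stand, in any order, at the corners of a 90 mm square amid a fixed flat black tray, 230 mm square: floor 4 mm, edge lip 10 mm above the counter.
- large_cup_2: Large egg cup: fixed white plastic ring, 40 mm outside, 34 mm inside diameter, 11 mm high; a hen's egg rests on its rim. Origin: centre of its underside, z up, x along a tray side. Two large and two small cups stand, in any order, at the corners of a 90 mm square amid a fixed flat black tray, 230 mm square: floor 4 mm, edge lip 10 mm above the counter.
- small_cup_1: Small egg cup: fixed white plastic ring, 23 mm outside, 18 mm inside diameter, 7 mm high; a quail's egg rests on its rim. Origin: centre of its underside, z up, x along a tray side. Two large and two small cups stand, in any order, at the corners of a 90 mm square amid a fixed flat black tray, 230 mm square: floor 4 mm, edge lip 10 mm above the counter.
- small_cup_2: Small egg cup: fixed white plastic ring, 23 mm outside, 18 mm inside diameter, 7 mm high; a quail's egg rests on its rim. Origin: centre of its underside, z up, x along a tray side. Two large and two small cups stand, in any order, at the corners of a 90 mm square amid a fixed flat black tray, 230 mm square: floor 4 mm, edge lip 10 mm above the counter.
- garlic: A garlic bulb, off-white, lobed and round, 45 mm across, with a short neck pointing straight up, 45 mm high in all, 50 g, loose. A look-alike that is not to be moved. Origin: centre of its underside, z up. Among the eggs, like a blue dish (54 mm across, 18 mm high) and a brass jar lid (56 mm, 11 mm high); neighbours at least 70 mm apart.
- mushroom: A button mushroom, pale beige, standing on its round cap (34 mm across, 16 mm high) with its 15 mm thick stem pointing straight up, 30 mm high in all, 15 g, loose. A look-alike that is not to be moved. Origin: centre of its underside, z up. Among the eggs, like a blue dish (54 mm across, 18 mm high) and a brass jar lid (56 mm, 11 mm high); neighbours at least 70 mm apart.

How it is judged:
At the end, for the whole second after the job is handed in: Each hen's egg rests in a large cup (centre within 10 mm of the cup's axis, 18 to 36 mm above its foot) and each quail's egg in a small cup (within 8 mm, 11 to 24 mm above its foot), all let go and at rest; the garlic and the mushroom are within 30 mm of where they started (((horizontal distance between hen_egg_1 and large_cup_1 below 0.01 m and z of hen_egg_1 in the frame of large_cup_1 between 0.018 and 0.036 m) or (horizontal distance between hen_egg_1 and large_cup_2 below 0.01 m and z of hen_egg_1 in the frame of large_cup_2 between 0.018 and 0.036 m)) and linear speed of each of hen_egg_1, hen_egg_2, quail_egg_1, quail_egg_2 below 0.02 m/s and angular speed of each of hen_egg_1, hen_egg_2, quail_egg_1, quail_egg_2 below 0.3 rad/s and contact force between each of hen_egg_1, hen_egg_2, quail_egg_1, quail_egg_2 and the fingers below 0.05 N and ((horizontal distance between hen_egg_2 and large_cup_1 below 0.01 m and z of hen_egg_2 in the frame of large_cup_1 between 0.018 and 0.036 m) or (horizontal distance between hen_egg_2 and large_cup_2 below 0.01 m and z of hen_egg_2 in the frame of large_cup_2 between 0.018 and 0.036 m)) and ((horizontal distance between quail_egg_1 and small_cup_1 below 0.008 m and z of quail_egg_1 in the frame of small_cup_1 between 0.011 and 0.024 m) or (horizontal distance between quail_egg_1 and small_cup_2 below 0.008 m and z of quail_egg_1 in the frame of small_cup_2 between 0.011 and 0.024 m)) and ((horizontal distance between quail_egg_2 and small_cup_1 below 0.008 m and z of quail_egg_2 in the frame of small_cup_1 between 0.011 and 0.024 m) or (horizontal distance between quail_egg_2 and small_cup_2 below 0.008 m and z of quail_egg_2 in the frame of small_cup_2 between 0.011 and 0.024 m)) and distance of each of garlic, mushroom from where it was at the start of the episode below 0.03 m); the robot touches nothing.
It fails at once if an egg is let go of in mid-air, more than about 4 cm above where it would rest ((height (world z) of hen_egg_1 above 0.07 m and contact force between hen_egg_1 and the fingers below 0.01 N) or (height (world z) of hen_egg_2 above 0.07 m and contact force between hen_egg_2 and the fingers below 0.01 N) or (height (world z) of quail_egg_1 above 0.07 m and contact force between quail_egg_1 and the fingers below 0.01 N) or (height (world z) of quail_egg_2 above 0.07 m and contact force between quail_egg_2 and the fingers below 0.01 N)).
It fails at once if the garlic is moved more than 30 mm (distance of garlic from where it was at the start of the episode above 0.03 m).
It fails at once if the mushroom is moved more than 30 mm (distance of mushroom from where it was at the start of the episode above 0.03 m).
It also fails if it takes over 120 s, if anything falls off the work surface, if the arm or the gripper's body presses on something with over 40 N, if the wrist force passes 120 N, or if a joint passes its speed limit or range.

## Working session

There is one attempt and no reset: what is moved stays moved. The work goes in short steps, each a Python script; the robot and the scene stay as the last script left them, time stands still between calls to the robot, and variables do not carry over. Pictures are saved under pics/ and viewed, and the job is handed in when it is done.

```bash
mkdir -p pics; ls; python3 - <<'E'
from plant import r, gripper_to, inverse_kinematics, vision, models, telemetry
import cv2
for c in ["scene","top"]:
    im=vision.snapshot(c); cv2.imwrite(f"pics/{c}0.png",im[:,:,::-1])
    print(c,vision.get_calibration(c))
    for t in ["hen_egg_1","quail_egg_1","large_cup_1","small_cup_1","garlic","mushroom"]:
        print(t,[( [round(float(v),3) for v in d["at"]],round(float(d["score"]),2)) for d in models.mark_of(t,c)])
print(telemetry.current_t(),telemetry.current_tool_rot())
E
```

```text
pics
scene {'fx': 365.0362116058862, 'fy': 365.0362116058862, 'cx': 261.4436384231915, 'cy': 192.4268415245663, 'D': array([-0.06237406,  0.        ,  0.        ,  0.        ,  0.        ]), 'position': array([0.89842099, 0.50604765, 0.52971656]), 'orientation': array([-0.13648732,  0.24278706,  0.84970827, -0.44768461])}
hen_egg_1 [([0.455, -0.018, 0.019], 0.86), ([0.432, -0.249, 0.018], 0.63)]
quail_egg_1 [([0.462, -0.368, 0.014], 0.54), ([0.578, -0.073, 0.015], 0.52)]
large_cup_1 [([0.595, 0.143, 0.001], 0.68), ([0.514, 0.178, 0.002], 0.66)]
small_cup_1 [([0.542, 0.261, 0.006], 0.67), ([0.632, 0.228, 0.005], 0.62)]
garlic [([0.474, -0.141, 0.002], 0.54)]
mushroom []
top {'fx': 357.9781857215843, 'fy': 357.9781857215843, 'cx': 255.80678088188168, 'cy': 197.91912351785783, 'D': array([-0.10042297,  0.        ,  0.        ,  0.        ,  0.        ]), 'position': array([ 0.45626596, -0.03772569,  0.84957296]), 'orientation': array([ 0.03276481, -0.70270681,  0.70880824, -0.05215821])}
hen_egg_1 [([0.456, -0.021, 0.019], 0.66), ([0.429, -0.248, 0.024], 0.66), ([0.595, 0.143, 0.004], 0.28)]
quail_egg_1 [([0.575, -0.078, 0.013], 0.6), ([0.462, -0.372, 0.011], 0.41), ([0.428, -0.248, 0.023], 0.15)]
large_cup_1 [([0.512, 0.176, 0.004], 0.52), ([0.598, 0.141, 0.007], 0.46), ([0.569, -0.279, 0.0], 0.46)]
small_cup_1 [([0.541, 0.26, 0.005], 0.61), ([0.623, 0.225, 0.006], 0.55)]
garlic [([0.469, -0.142, 0.0], 0.76)]
mushroom [([0.567, -0.28, -0.0], 0.71)]
0.7 [-1.90893198e-05  8.51739140e-01  5.23966059e-01  7.45078263e-05]
```

View pics/top0.png

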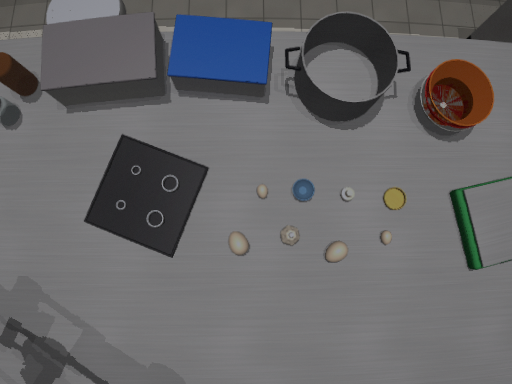

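View pics/scene0.png

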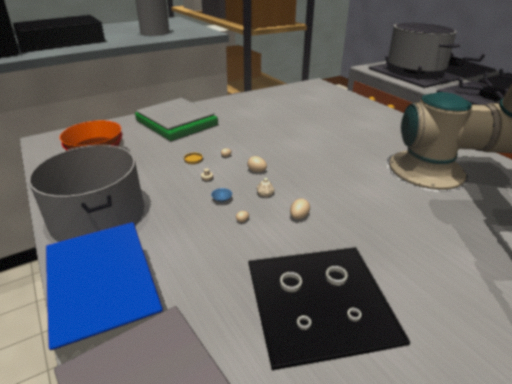

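The top view shows hen's eggs at (238,243) and (336,252), and quail's eggs at (262,191) and (386,237). The large cups are at (170,183) and (155,219), the small cups at (136,170) and (121,205). The garlic is at (290,235) and the mushroom at (348,194). Next I'll measure these precisely with both cameras.

```bash
cat > h.py <<'E'
from plant import r, gripper_to, inverse_kinematics, vision, models, telemetry
import cv2, numpy as np
from scipy.spatial.transform import Rotation as R
def proj_plane(cam,uv,z):
    c=vision.get_calibration(cam); K=np.array([[c['fx'],0,c['cx']],[0,c['fy'],c['cy']],[0,0,1]])
    p=cv2.undistortPoints(np.array(uv,float).reshape(-1,1,2),K,c['D'])[:,0]
    q=c['orientation']; M=R.from_quat([q[1],q[2],q[3],q[0]]).as_matrix()
    d=np.c_[p,np.ones(len(p))]@M.T; o=c['position']
    return o+d*((z-o[2])/d[:,2])[:,None]
def project(cam,P):
    c=vision.get_calibration(cam); K=np.array([[c['fx'],0,c['cx']],[0,c['fy'],c['cy']],[0,0,1]])
    q=c['orientation']; M=R.from_quat([q[1],q[2],q[3],q[0]]).as_matrix().T
    return cv2.projectPoints(np.array(P,float).reshape(-1,1,3),cv2.Rodrigues(M)[0],-M@c['position'],K,c['D'])[0][:,0]
def measure(thing,cam,z):
    out=[]
    for d in models.regions_of(thing,cam):
        v,u=np.nonzero(d["pixels"])
        if len(u)<8: continue
        P=proj_plane(cam,np.c_[u,v],z)[:,:2]; m=P.mean(0); w,V=np.linalg.eigh(np.cov(P.T))
        a=V[:,1]; out.append((m,np.arctan2(a[1],a[0]),4*np.sqrt(w),d["score"],len(u)))
    return out
def quat(phi): # tool down, tool x (jaw direction) at angle phi
    x=np.array([np.cos(phi),np.sin(phi),0]); zz=np.array([0,0,-1.]); y=np.cross(zz,x)
    q=R.from_matrix(np.c_[x,y,zz]).as_quat(); return np.array([q[3],q[0],q[1],q[2]])
E
python3 - <<'E'
from h import *
for c in ["top","scene"]:
    vision.snapshot(c)
    for t,z in [("hen_egg_1",.022),("quail_egg_1",.013),("large_cup_1",.015),("small_cup_1",.011),("garlic",.02),("mushroom",.012)]:
        for m,a,s,sc,n in measure(t,c,z): print(c,t,m.round(4),round(np.degrees(a)),(s*1000).round(),round(sc,2),n)
E
```

```text
top hen_egg_1 [ 0.4532 -0.0187] -154 [43. 57.] 0.86 370
top hen_egg_1 [ 0.4281 -0.2477] 127 [44. 56.] 0.69 353
top quail_egg_1 [ 0.4617 -0.369 ] 173 [25. 35.] 0.7 118
top quail_egg_1 [ 0.5753 -0.0741] -175 [26. 34.] 0.59 123
top garlic [ 0.4703 -0.1384] -156 [45. 46.] 0.51 297
top mushroom [ 0.5681 -0.2822] 74 [29. 33.] 0.65 129
scene hen_egg_1 [ 0.5808 -0.0655] 48 [25. 34.] 0.66 79
scene hen_egg_1 [ 0.4293 -0.2469] 65 [54. 92.] 0.64 248
scene hen_egg_1 [ 0.4535 -0.0186] -137 [45. 78.] 0.61 299
scene quail_egg_1 [ 0.5757 -0.0743] 54 [28. 42.] 0.59 105
scene large_cup_1 [0.5147 0.1793] -151 [43. 58.] 0.75 274
scene large_cup_1 [0.5966 0.1452] 48 [46. 54.] 0.74 195
scene small_cup_1 [0.5461 0.2604] -143 [26. 29.] 0.64 93
scene garlic [ 0.4725 -0.1355] 54 [41. 83.] 0.49 226
scene garlic [0.6    0.1492] 49 [44. 54.] 0.24 231
scene mushroom [ 0.5662 -0.2831] 68 [28. 55.] 0.61 84
```

Egg sizes match and the two cameras agree to about 1 mm. Next I'll fit the cups with a 90 mm square.

```bash
python3 - <<'E'
from h import *
from scipy.optimize import least_squares
app=[("L",.512,.177),("L",.597,.142),("S",.542,.260),("S",.627,.226)]
res={}
for cam in ["top","scene"]:
    im=vision.snapshot(cam); g=cv2.cvtColor(im,cv2.COLOR_RGB2GRAY)
    pts=[]
    for k,x,y in app:
        zt=.015 if k=="L" else .011
        # subpixel: intensity weighted over enclosing window in the top plane -> filled contour centre
        u,v=project(cam,[[x,y,zt]])[0]; w=22 if cam=="scene" else 14
        if k=="S": w=int(w*.7)
        u0,v0=int(u)-w,int(v)-w; s=8
        pat=cv2.resize(g[v0:v0+2*w+1,u0:u0+2*w+1],None,fx=s,fy=s,interpolation=cv2.INTER_CUBIC)
        th,b=cv2.threshold(pat,0,255,cv2.THRESH_OTSU)
        cs=max(cv2.findContours(b,cv2.RETR_EXTERNAL,cv2.CHAIN_APPROX_NONE)[0],key=cv2.contourArea)[:,0].astype(float)
        uv=(cs+.5)/s-.5+[u0,v0]
        z=zt if cam=="top" else zt-.004
        P=proj_plane(cam,uv,z)[:,:2].astype(np.float32)
        (cx,cy),ax,an=cv2.fitEllipse(P*1000); pts.append([cx/1000,cy/1000]); print(cam,k,round(cx,1),round(cy,1),np.round(ax,1))
    res[cam]=np.array(pts)
T=np.array([[0,0],[1,0],[0,1],[1,1]])-.5
T=T*.09
for c,P in res.items():
    def f(p): 
        C,S=np.cos(p[2]),np.sin(p[2]); ex=np.array([C,S]); ey=np.array([-S,C])
        return (T[:,:1]*ex+T[:,1:]*ey+p[:2]-P).ravel()
    o=least_squares(f,[.57,.2,-.4]); print(c,o.x.round(4),(o.fun*1000).round(1)); print((P.ravel()+o.fun).reshape(-1,2).round(4))
print(telemetry.current_t())
E
```

```text
top L 511.2 176.0 [40.5 40.9]
top L 594.6 142.4 [40.2 41.3]
top S 544.4 259.4 [23.9 24.3]
top S 627.6 225.7 [23.7 24.2]
scene L 510.3 175.0 [42.8 52.4]
scene L 594.3 141.4 [42.8 50.6]
scene S 542.8 258.2 [25.6 29.5]
scene S 627.0 224.7 [25.5 29.2]
top [ 0.5694  0.2009 -0.381 ] [-0.2 -0.1 -0.1  0.   0.  -0.1  0.3  0.2]
[[0.5109 0.1758]
 [0.5945 0.1424]
 [0.5444 0.2594]
 [0.6279 0.2259]]
scene [ 0.5686  0.1998 -0.3766] [-0.1 -0.5 -0.4  0.   0.5  0.   0.   0.4]
[[0.5102 0.1745]
 [0.5939 0.1414]
 [0.5433 0.2582]
 [0.627  0.2251]]
1.5
```

```bash
cat >> h.py <<'E'
def best_quat(p,phi):
    c=[]
    for k in (0,np.pi,-np.pi):
        q=quat(phi+k); s=inverse_kinematics(list(p),list(q))
        if s is not None: c.append((abs(s[5]),list(q)))
    return min(c,key=lambda t:t[0])[1]
SP={"hen":dict(zp=.029,zl=.039,op=.068,rel=.062,f=10),"quail":dict(zp=.028,zl=.036,op=.046,rel=.042,f=6)}
def pick(kind,xy,axis):
    s=SP[kind]; q=best_quat([*xy,.16],axis+np.pi/2)
    gripper_to(s["op"]); r.move_to([*xy,.16],q)
    r.move_l([*xy,.08],vel=.25); r.move_l([*xy,s["zp"]],vel=.08)
    gripper_to(s["op"]-.001,f_grip=s["f"]); gripper_to(0,f_grip=s["f"]); r.hold(.2)
    print("grip",telemetry.current_opening(),telemetry.current_t())
    r.move_l([*xy,.16],vel=.12); r.hold(.1); print("lifted",telemetry.current_opening(),telemetry.current_wrist_force().round(2))
def place(kind,xy,phi):
    s=SP[kind]; q=best_quat([*xy,.16],phi)
    r.move_to([*xy,.16],q); print("over",telemetry.current_opening(),telemetry.current_ee_pos().round(4))
    r.move_l([*xy,s["zl"]+.012],vel=.12)
    g=r.move_l([*xy,s["zl"]],vel=.02,guard=2.5); print("guard",g,telemetry.current_ee_pos().round(4))
    o=telemetry.current_opening()
    r.hold(.3); gripper_to(o+.004); gripper_to(s["rel"]); r.hold(.2)
    r.move_l([*xy,.16],vel=.15); print("done",telemetry.current_t())
def pics(tag):
    for c in ["top","scene"]: cv2.imwrite(f"pics/{c}_{tag}.png",vision.snapshot(c)[:,:,::-1])
LC=[[.5109,.1758],[.5945,.1424]]; SC=[[.5444,.2594],[.6279,.2259]]
E
python3 - <<'E'
from h import *
pick("hen",[.4533,-.0187],np.radians(26)); pics("p1")
E
```

```text
grip 0.04314163968443838 6.3333
lifted 0.04279209363756181 [-0.25  0.39 -0.13]
```

View pics/scene_p1.png

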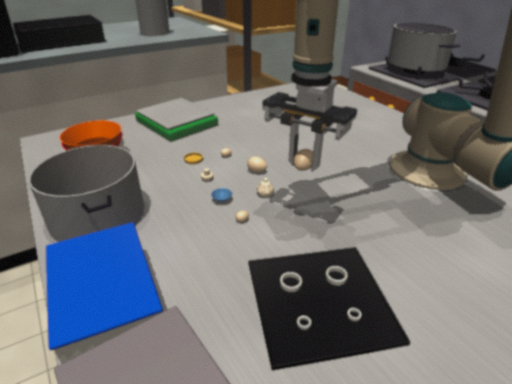

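The egg is held between the fingertips, at about (302,161). Placing it.

```bash
python3 - <<'E'
from h import *
place("hen",LC[1],np.radians(100)); pics("l1")
vision.snapshot("top")
for m in measure("hen_egg_1","top",.032): print(m)
E
```

```text
over 0.04264160473699428 [0.5936 0.1417 0.1595]
guard True [0.595  0.1425 0.0401]
done 12.4667
(array([0.58757698, 0.14224084]), np.float64(1.381641508333989), array([0.03697995, 0.04739094]), 0.59, 242)
```

View pics/scene_l1.png

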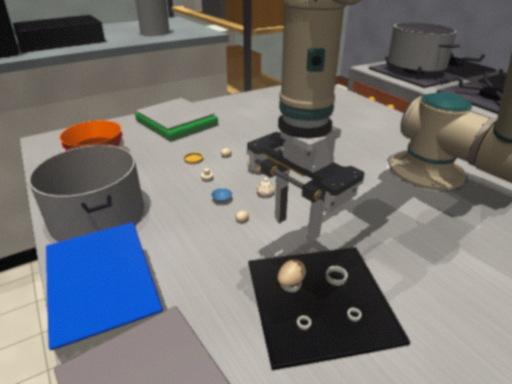

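The egg sits in the cup at (292,274). On to the second hen's egg.

```bash
python3 - <<'E'
from h import *
pick("hen",[.4283,-.2475],np.radians(127))
place("hen",LC[0],np.radians(100)); pics("l2")
E
```

```text
grip 0.04305367080357015 17.5917
lifted 0.0426340778230874 [-0.21  0.49 -0.96]
over 0.04256048449062729 [0.5111 0.1749 0.16  ]
guard True [0.5114 0.1759 0.0395]
done 24.3917
```

View pics/scene_l2.png

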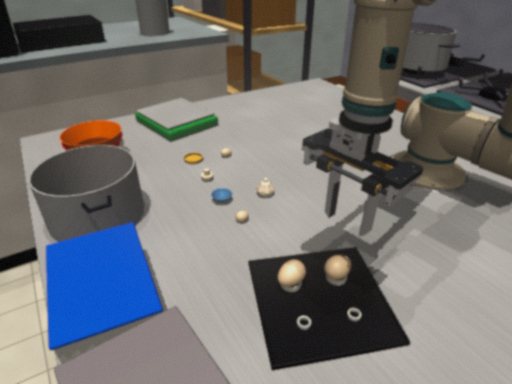

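Both hen's eggs are seated, at (292,274) and (338,268). Now the quail's eggs.

```bash
python3 - <<'E'
from h import *
pick("quail",[.5755,-.0742],np.radians(5))
place("quail",SC[1],np.radians(95)); pics("l3")
E
```

```text
grip 0.02479344931018322 29.4667
lifted 0.025101602750552964 [ 0.81  0.06 -0.43]
over 0.025133315506960973 [0.6279 0.2255 0.1599]
guard True [0.6283 0.2259 0.0371]
done 36.925
```

View pics/scene_l3.png

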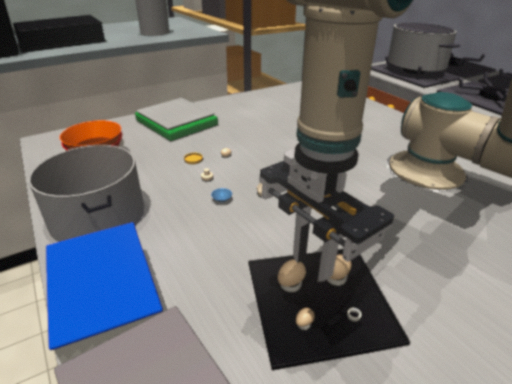

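The quail's egg is in the small cup at (305,318). Now the last one.

```bash
python3 - <<'E'
from h import *
pick("quail",[.4617,-.369],np.radians(173))
place("quail",SC[0],np.radians(95))
r.move_to([.35,-.15,.3],best_quat([.35,-.15,.3],np.pi/2)); r.hold(.3); pics("end")
for c in ["top","scene"]:
  vision.snapshot(c)
  for t,z in [("hen_egg_1",.032),("quail_egg_1",.021),("garlic",.02),("mushroom",.012)]:
    for m,a,s,sc,n in measure(t,c,z): print(c,t,m.round(4),(s*1000).round(),round(sc,2))
E
python3 -c "
import cv2,numpy as np
a=cv2.imread('pics/top_end.png')[120:270,60:260];b=cv2.imread('pics/scene_end.png')[240:370,240:410]
cv2.imwrite('pics/endc.png',np.hstack([cv2.resize(a,(400,300)),cv2.resize(b,(392,300))]))"
```

```text
grip 0.024677733335561294 41.6833
lifted 0.02506585630526742 [ 0.27 -0.09 -0.69]
over 0.025076591546163336 [0.5447 0.2588 0.16  ]
guard True [0.5449 0.2594 0.0373]
done 49.1333
top hen_egg_1 [0.5946 0.1421] [45. 55.] 0.86
top hen_egg_1 [0.5103 0.1758] [46. 56.] 0.73
top quail_egg_1 [0.6257 0.2271] [22. 27.] 0.7
top quail_egg_1 [0.5428 0.2594] [26. 32.] 0.58
top garlic [ 0.4694 -0.1382] [42. 44.] 0.71
top mushroom [ 0.5665 -0.2798] [35. 38.] 0.73
scene hen_egg_1 [0.5122 0.1755] [45. 72.] 0.93
scene hen_egg_1 [0.5949 0.1428] [48. 72.] 0.71
scene quail_egg_1 [0.5422 0.2594] [25. 40.] 0.81
scene quail_egg_1 [0.6266 0.2256] [27. 40.] 0.61
scene garlic [ 0.4699 -0.1369] [41. 81.] 0.49
scene garlic [0.542  0.2586] [27. 42.] 0.28
```

View pics/endc.png

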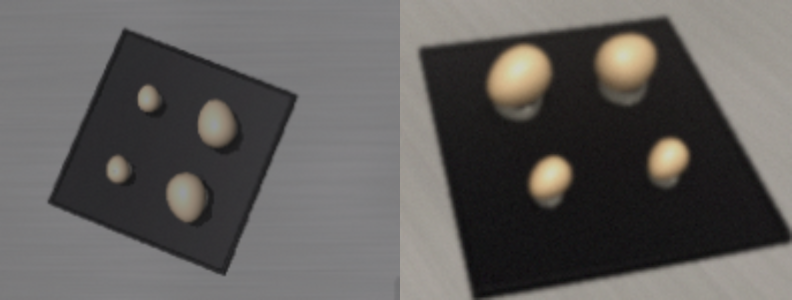

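All four eggs sit centred in their cups, within about 2.5 mm of the cup axes. The garlic and mushroom haven't moved, and the gripper is clear.

```bash
python3 -c "
from h import *
r.sign_off(); print(telemetry.current_t())"
```

```text
the job is handed in; nothing more can be done
the job is handed in; nothing more can be done
```

All four eggs are on the black tray, one to a cup: the two hen's eggs in the large cups and the two quail's eggs in the small ones. I lowered each egg until it touched its cup and then let go. The last placement finished at about 49 s, and I handed the job in shortly after.

- **Eggs:** in the last pictures, every egg was within about 2.5 mm of its cup's axis in both cameras. I judged height by eye and from where each egg touched down, not by a separate measurement.
- **Garlic and mushroom:** both were within about 3 mm of where they started, which is within measurement error. The scene camera's network didn't report the mushroom in that last check, so its position comes from the top camera only.
- **Disagreement:** the scene camera's network also gave a low-score false "garlic" (0.28) on one of the quail's eggs. I ignored it.

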